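Sweep the game pieces into the tray

TASK

Clear up after the game: with the fingertips, sweep the three flat round wooden pieces across the table and through the open front of the wooden tray, until each lies flat and wholly inside it. Only push them, never lift them, and leave the pawns, shaker, mug and vase standing where they are.

Things in the scene. Friction and masses are not known exactly. Their poses are not given: they have to be found in the camera images.
- tray: fixed wooden tray, 150 mm deep (its x), 240 wide (its y), open front. Origin: outline's centre, on the table. Walls 24 mm high, 8 thick at back and sides; inner faces at x = +67, y = +-112 mm. Mouth without wall at x = -75 mm, facing world -y (within 15 deg); there the 3 mm floor slopes to the table over 20 mm, so pieces slide in.
- piece_a_center (a point): centre of one of three alike flat round game pieces of dark wood, 44 mm in diameter, 12 mm thick, about 18 g, lying flat and loose on the table (this point 6 mm above what it lies on). No bystander stands on the straight way to the nearest part of the tray mouth; another piece may, so sweep the one nearest the mouth first.
- piece_b_center (a point): centre of one of three alike flat round game pieces of dark wood, 44 mm in diameter, 12 mm thick, about 18 g, lying flat and loose on the table (this point 6 mm above what it lies on). No bystander stands on the straight way to the nearest part of the tray mouth; another piece may, so sweep the one nearest the mouth first.
- piece_c_center (a point): centre of one of three alike flat round game pieces of dark wood, 44 mm in diameter, 12 mm thick, about 18 g, lying flat and loose on the table (this point 6 mm above what it lies on). No bystander stands on the straight way to the nearest part of the tray mouth; another piece may, so sweep the one nearest the mouth first.
- pawn_mid: standing wooden pawn, 28 mm across the foot, 55 mm tall, standing among the flat pieces. Leave alone. Origin at the centre of its underside.
- pawn_far: second standing wooden pawn, same shape (28 mm foot, 55 mm tall), on the far side of the flat pieces. Leave alone. Origin at the centre of its underside.
- shaker: white ceramic salt shaker, 44 mm across the foot, 66 mm tall. Leave alone. Origin at the centre of its underside.
- mug: blue ceramic mug, 80 mm across, 90 mm tall, handle turned to the right (about world -y). Leave alone. Origin at the centre of its underside.
- vase: yellow faceted vase, up to 86 mm across, 190 mm tall, left of the tray. Leave alone. Origin at the centre of its underside.
Things that resemble listed ones, but are neither listed nor needed, are in the scene too. What is shaped like the part that bears piece_c_center but orange or purple is not meant. Leave any turquoise look-alike of the part that bears piece_b_center alone.

How it is judged:
By the outcome, as a careful person would: the job done as asked, in the order asked, and still so for the second after the job is handed in, with the robot touching nothing.
It also fails if it takes over 58 s, if anything falls off the work surface, if the arm or the gripper's body presses on something with over 40 N, if the wrist force passes 120 N, or if a joint passes its speed limit or range.

ROBOT

A 6-joint arm with a two-finger parallel gripper is mounted at the origin on the work surface. World frame = base frame: x ahead of the robot, y to its left, z up, the work surface at z = 0. Lengths are in m, angles in degrees, forces in N, time in s.
With the tool pointing down it reaches from about 0.275 to 0.975 m from the base axis. Payload 8.4 kg.
Tool frame: the origin (TCP) lies on the front face of the gripper's body, between the roots of the fingers; the fingertips stand 88 mm ahead of it and the grasp point (between the pads) lies 69 mm ahead of it (bot.pinch_z is the distance from the TCP to the grasp point, in m); z points along the fingers, y is the direction in which the jaws open and shut (so a half turn about z gives the same grasp; the last joint's range is limited). The gripper opens to 92 mm and grips with 3 to 60 N. Pads are 20 mm wide; open, the fingers measure 128 mm over their backs; the gripper's body (75 mm by 189 mm) begins 69 mm behind the grasp point.
Start: joints at [66.154, 20.225, 93.587, -0, 66.188, -0.138], TCP at [0.251, 0.572, 0.303] pointing down, gripper open.
Joint ranges: [-150.9, 150.9], [-52.94, 120.26], [3.33, 152.33], [-74.26, 254.26], [0, 154.13], [-172.89, 172.89]. Speed limits (degrees/s): [127.2, 127.2, 159.86, 180, 180, 180].

INTERFACE

Orientations are given as [roll, pitch, yaw] about the fixed x, y, z axes, in that order (R = Rz(yaw) Ry(pitch) Rx(roll)).
In Python, from plant import bot gives the robot as it stands. The module is installed in compiled form; this text tells all that it offers.
- The arm moves only by the tool arm_command, never from a script. Its argument "steps" is a list of rows, each a list of 3 entries, a list of its own where there are three numbers: the turn, a rotation vector about the world's x, y, z in rad, then the shift along the world's x, y, z in m, then the opening, from 0 (shut) to 1 (fully open). A call has 1 to 20 rows; each row is the pose to reach, as a shift and turn from the pose commanded when the call began; what a row does not reach only later rows make up. A row lasts 1/10 s, in which the tool goes at most 50 mm and 8.59 degrees, less where a joint would pass 70% of its speed; a pose out of reach is approached as far as the arm can. A call with a gripper value outside its range is refused whole. The fingers move at their own pace and stop on an object; "force" is the grip in N (left out, the last holds). Time passes only in rows, so rows that repeat a pose let the fingers close. It gives the time, the measured TCP pose, the force and the opening at its end, in the units of the state.
- bot.read_state(): the state, without advancing time (a new reading comes with each control period).
- bot.read_camera(name): name is "scene" or "top" or "wrist"; returns a dict with "img" (384x512x3 uint8, red, green, blue), "camera_matrix" (3x3 intrinsics, pixels), "camera_from_world" (4x4, takes a point from world to camera coordinates). Camera axes: x right, y up, looking along -z (the intrinsics and any distortion apply to the point x, -y, -z); pixel columns grow to the right and rows downward; lengths in m; the calibration is good to about 2 mm. A picture is of the moment at which its call begins. There is no depth.
- bot.sign_off(): hands the job in, once; it reports no verdict.
The state is a dict: "t": time; "q": joint angles; "joint_velocities": joint speeds; "tau": joint torques, N m; "position": TCP position; "ee_rot": TCP orientation; "contact_force": force on the tool from outside, world axes, zero at the start; "moment": the same for the moment, N m; "grip_width": opening from 0.0 (shut) to 1.0 (fully open).
Only numpy, scipy, OpenCV 4.12 (cv2) and the standard library are available. Lean on these libraries where they do the work, as an engineer would, in place of code of your own. Each camera call takes 0.05 s, during which the arm holds its last target.

## Working session

There is one attempt and no reset: what is moved stays moved. The work goes in short steps, Python scripts to look and compute and a tool call to move; the robot and the scene stay as the last step left them, time stands still between calls to the robot, and variables do not carry over. Pictures are saved under pics/ and viewed, and the job is handed in when it is done.

Besides the shell and the picture viewer there is one more tool, called after "Emit:" in YAML: its name, and indented under it one key for each argument. arm_command: Moves the arm, as the interface text tells. Its arguments: {"type":"object","properties":{"steps":{"type":"array"},"force":{"type":"number"}},"required":["steps"]}

```bash
mkdir -p pics; cat > h.py <<'E'
import numpy as np,cv2
from plant import bot
def cam(n,f=None):
    c=bot.read_camera(n)
    if f: cv2.imwrite('pics/'+f,cv2.cvtColor(c['img'],cv2.COLOR_RGB2BGR))
    return c
def p2w(c,u,v,z):
    K=c['camera_matrix'];T=c['camera_from_world'];R=T[:3,:3];t=T[:3,3]
    d=np.linalg.inv(K)@np.array([u,v,1.]);d=np.array([d[0],-d[1],-d[2]])
    o=-R.T@t;d=R.T@d
    return o+d*(z-o[2])/d[2]
def w2p(c,p):
    K=c['camera_matrix'];T=c['camera_from_world']
    q=T[:3,:3]@np.array(p)+T[:3,3];q=K@np.array([q[0],-q[1],-q[2]]);return q[:2]/q[2]
E
python3 - <<'E'
from h import *
for n in('top','scene','wrist'):
    c=cam(n,n+'0.png');print(c.keys(),c['camera_matrix'])
s=bot.read_state();print(s)
E
```

```text
dict_keys(['img', 'camera_matrix', 'camera_from_world']) [[397.39168068   0.         265.12176555]
 [  0.         397.39168068 194.96733468]
 [  0.           0.           1.        ]]
dict_keys(['img', 'camera_matrix', 'camera_from_world']) [[477.95588726   0.         250.3438354 ]
 [  0.         477.95588726 193.78385203]
 [  0.           0.           1.        ]]
dict_keys(['img', 'camera_matrix', 'camera_from_world']) [[282.89687669   0.         256.20281132]
 [  0.         282.89687669 193.73694789]
 [  0.           0.           1.        ]]
{'t': 0.15, 'q': array([ 6.61535224e+01,  2.02522658e+01,  9.36173297e+01, -2.24683295e-03,
        6.61891136e+01, -1.37201335e-01]), 'joint_velocities': array([ 0.00035065, -0.1249117 , -0.14086258,  0.07210166, -0.01658768,
        0.00963114]), 'tau': array([ 2.85896813e-04, -5.94210470e+01, -3.34472287e+01,  6.98408321e-02,
        2.03900307e-02, -5.29896442e-05]), 'position': array([0.25120406, 0.57199299, 0.30216279]), 'ee_rot': array([-1.79941286e+02,  1.91406725e-03,  1.56291633e+02]), 'contact_force': array([-0.35936132,  0.48303251, -0.03618295]), 'moment': array([ 0.02167196, -0.00251853, -0.02554711]), 'grip_width': 1.004949440516347}
```

View pics/top0.png

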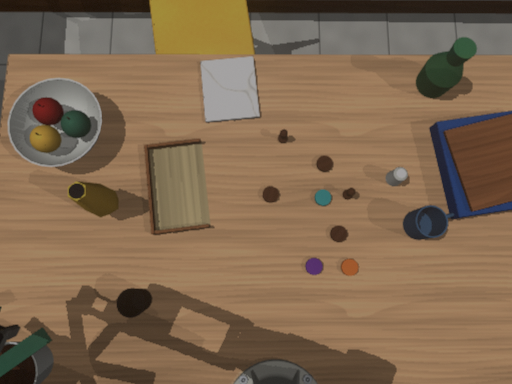

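View pics/scene0.png

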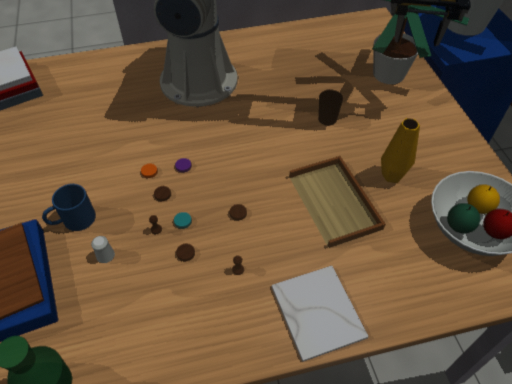

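View pics/wrist0.png

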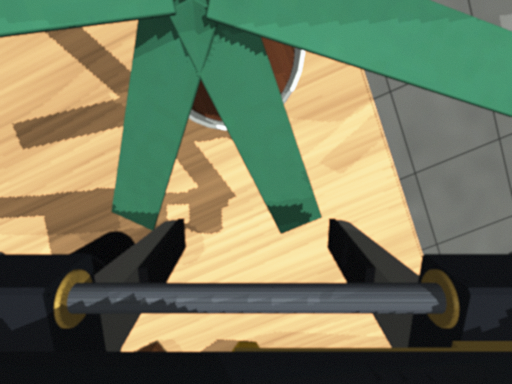

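The top view shows a tray at about (178,187) with its mouth on the right. The dark brown discs are at (325,163), (271,194) and (339,234). The look-alikes are turquoise (323,198), purple (314,266) and orange (350,267), and the pawns are at (283,136) and (349,193). The three dark discs fit "dark wood"; next I confirm that in an enlarged crop and measure.

```bash
python3 - <<'E'
from h import *
c=cam('top');im=c['img']
b=cv2.cvtColor(im,cv2.COLOR_RGB2BGR)
cr=cv2.resize(b[110:290,140:460],None,fx=2.5,fy=2.5,interpolation=cv2.INTER_CUBIC)
cv2.imwrite('pics/topcrop.png',cr)
g=im.max(axis=2)
m=(g<90).astype(np.uint8)
n,l,st,ce=cv2.connectedComponentsWithStats(m)
for i in range(1,n):
    if 60<st[i,4]<1500 and 130<ce[i,0]<460 and 100<ce[i,1]<300:
        print(ce[i].round(1),st[i],p2w(c,*ce[i],0.006).round(4))
for u,v in [(323,198),(314,266),(350,267)]: print(p2w(c,u,v,.012).round(3))
for u,v in [(148,142),(201,140),(209,229),(155,234)]: print('tray',p2w(c,u,v,.024).round(3))
print(w2p(c,[0.3,0,0]),w2p(c,[.3,.3,0]))
E
```

```text
[283.  136.6] [278 130  11  13 104] [ 0.7003 -0.0288  0.006 ]
[161.8 184.2] [147 140  64  95 725] [0.5681 0.2969 0.006 ]
[324.3 163.6] [317 156  16  16 205] [ 0.6243 -0.1397  0.006 ]
[270.6 194.2] [263 187  17  15 208] [0.5404 0.0065 0.006 ]
[349.6 193.7] [343 188  16  11 120] [ 0.5413 -0.2052  0.006 ]
[338.4 233.5] [330 226  18  16 220] [ 0.4351 -0.1712  0.006 ]
[ 0.529 -0.132  0.012]
[ 0.351 -0.104  0.012]
[ 0.348 -0.197  0.012]
tray [0.68  0.334 0.024]
tray [0.685 0.192 0.024]
tray [0.447 0.166 0.024]
tray [0.434 0.305 0.024]
[273.67121805 286.31418384] [157.04277091 286.96355296]
```

View pics/topcrop.png

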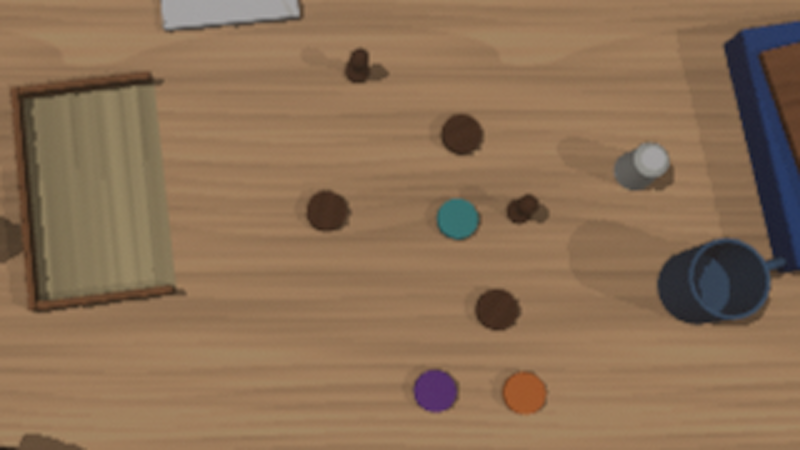

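The crop confirms it: three dark wooden discs, at crop (327,211), (461,134) and (497,309). The coloured ones are decoys. Now I fit the tray model by overlaying it.

```bash
cat > ov.py <<'E'
from h import *
def tray_pts(cx,cy,th):
    a=np.array([np.cos(th),np.sin(th)]);b=np.array([-np.sin(th),np.cos(th)])
    f=lambda x,y,z:np.array([*(np.array([cx,cy])+x*a+y*b),z])
    return f
def overlay(c,img,f,x0,y0,s):
    L=[]
    for sg in(1,-1):
        L+=[(f(-.075,.12*sg,.024),f(.075,.12*sg,.024)),(f(-.075,.112*sg,.024),f(.067,.112*sg,.024)),(f(-.075,.12*sg,0),f(-.075,.12*sg,.024))]
    L+=[(f(.075,-.12,.024),f(.075,.12,.024)),(f(.067,-.112,.024),f(.067,.112,.024)),(f(-.075,-.112,0),f(-.075,.112,0))]
    for p,q in L:
        p=((w2p(c,p)-[x0,y0]+.5)*s).astype(int);q=((w2p(c,q)-[x0,y0]+.5)*s).astype(int)
        cv2.line(img,tuple(map(int,p)),tuple(map(int,q)),(0,0,255),1)
E
python3 - <<'E'
from ov import *
c=cam('top');b=cv2.cvtColor(c['img'],cv2.COLOR_RGB2BGR);d=cam('scene');e=cv2.cvtColor(d['img'],cv2.COLOR_RGB2BGR)
f=tray_pts(.562,.250,np.radians(95.3))
x0,y0=135,130;A=cv2.resize(b[y0:245,x0:225],None,fx=5,fy=5,interpolation=cv2.INTER_CUBIC);overlay(c,A,f,x0,y0,5)
cv2.imwrite('pics/ovA.png',A)
x0,y0=280,145;B=cv2.resize(e[y0:255,x0:400],None,fx=5,fy=5,interpolation=cv2.INTER_CUBIC);overlay(d,B,f,x0,y0,5)
cv2.imwrite('pics/ovB.png',B)
for u,v in [(395,180),(412,228)]: print(p2w(c,u,v,.02).round(3))
for u,v in [(162,193),(238,212),(185,253)]: print(p2w(d,u,v,.012).round(3))
print(bot.read_state()['t'])
E
```

```text
[ 0.575 -0.325  0.02 ]
[ 0.448 -0.361  0.02 ]
[ 0.437 -0.168  0.012]
[0.543 0.01  0.012]
[ 0.629 -0.138  0.012]
0.3
```

View pics/ovA.png

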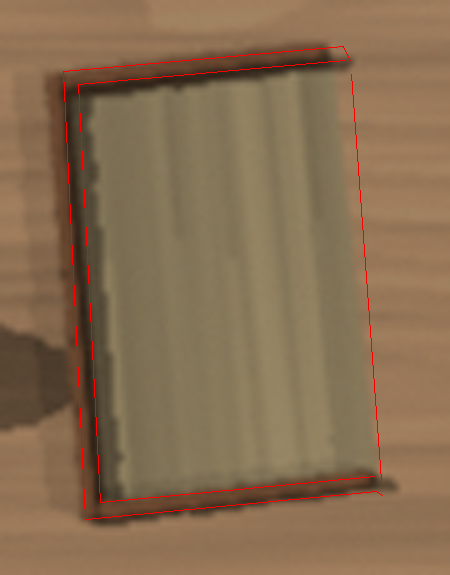

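View pics/ovB.png

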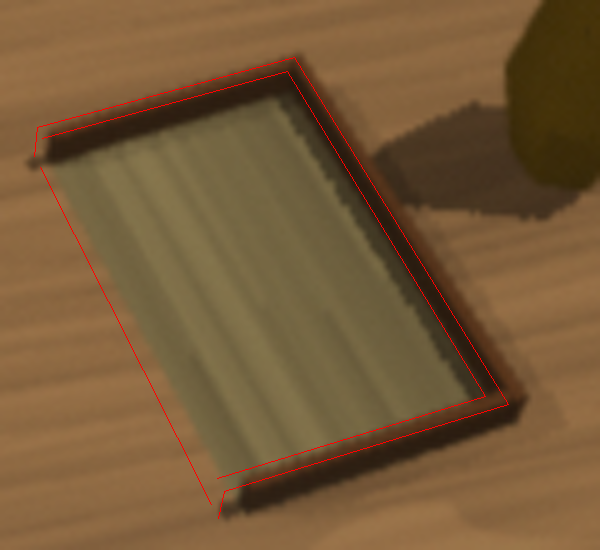

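Tray centre is about (0.563, 0.254) with inward axis at about 95.7°. Plan: jaws along world x (yaw 90), gap about 24 mm, so the two fingertips cradle each disc from behind. First, move behind piece 1 (nearest the mouth).

Emit:
arm_command:
  steps:
    - [[0,0,-1.157],[0.29,-0.609,0],0.26]
    - [[0,0,-1.157],[0.29,-0.609,0],0.26]
    - [[0,0,-1.157],[0.29,-0.609,0],0.26]
    - [[0,0,-1.157],[0.29,-0.609,0],0.26]
    - [[0,0,-1.157],[0.29,-0.609,0],0.26]
    - [[0,0,-1.157],[0.29,-0.609,0],0.26]
    - [[0,0,-1.157],[0.29,-0.609,0],0.26]
    - [[0,0,-1.157],[0.29,-0.609,0],0.26]
    - [[0,0,-1.157],[0.29,-0.609,0],0.26]
    - [[0,0,-1.157],[0.29,-0.609,0],0.26]
    - [[0,0,-1.157],[0.29,-0.609,0],0.26]
    - [[0,0,-1.157],[0.29,-0.609,0],0.26]
    - [[0,0,-1.157],[0.29,-0.609,0],0.26]
    - [[0,0,-1.157],[0.29,-0.609,0],0.26]
    - [[0,0,-1.157],[0.29,-0.609,-0.1],0.26]
    - [[0,0,-1.157],[0.29,-0.609,-0.1],0.26]
    - [[0,0,-1.157],[0.29,-0.609,-0.1],0.26]
    - [[0,0,-1.157],[0.29,-0.609,-0.1],0.26]

```text
t: 2.1
position: [0.5412, -0.0367, 0.203]
ee_rot: [-179.9, -0.0, 90.0]
contact_force: [0.3, -0.4, 0.5]
grip_width: 0.255
```

Emit:
arm_command:
  steps:
    - [[0,0,0],[0,0,-0.04],0.26]
    - [[0,0,0],[0,0,-0.08],0.26]
    - [[0,0,0],[0,0,-0.1],0.26]
    - [[0,0,0],[0,0,-0.108],0.26]
    - [[0,0,0],[0,0,-0.108],0.26]
    - [[0,0,0],[0,0,-0.108],0.26]

```text
t: 2.7
position: [0.5428, -0.0367, 0.0968]
ee_rot: [179.8, 0.0, 90.0]
contact_force: [0.9, 0.4, -1.0]
grip_width: 0.258
```

```bash
python3 - <<'E'
from h import *
b=cam('scene')
cv2.imwrite('pics/s1.png',cv2.resize(cv2.cvtColor(b['img'],cv2.COLOR_RGB2BGR)[120:310,80:400],None,fx=2.5,fy=2.5))
cam('wrist','w1.png');s=bot.read_state();print(s['position'],s['contact_force'])
E
```

```text
[ 0.54258211 -0.03675953  0.09656436] [ 0.10328189 -0.24601796 -0.12358078]
```

View pics/s1.png

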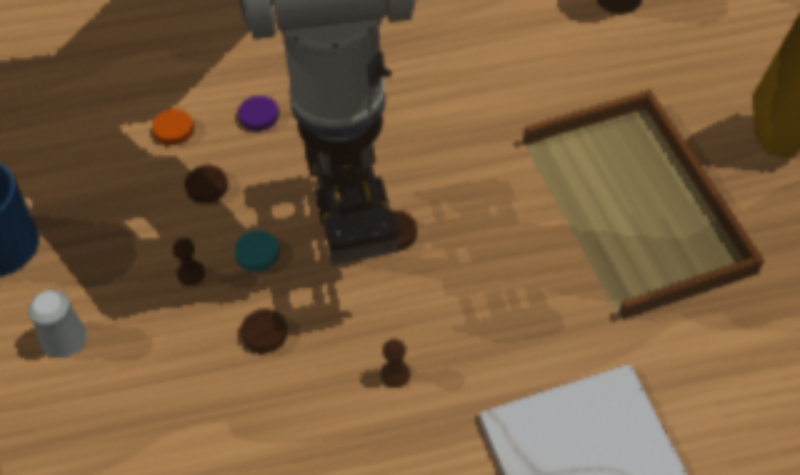

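View pics/w1.png

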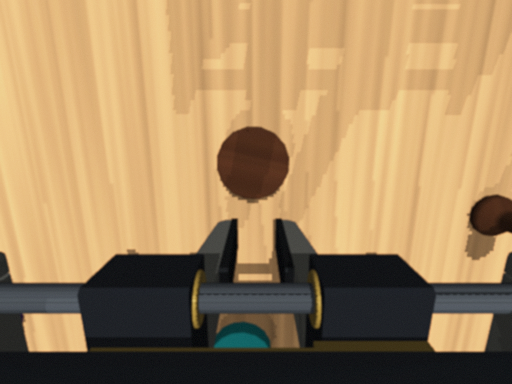

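The wrist view shows the dark disc at (253,163), centred ahead of the two fingertips. Pushing piece 1.

Emit:
arm_command:
  steps:
    - [[0,0,0],[0.001,0.01,-0.002],0.26]
    - [[0,0,0],[0.002,0.02,-0.003],0.26]
    - [[0,0,0],[0.003,0.035,-0.003],0.26]
    - [[0,0,0],[0.004,0.05,-0.003],0.26]
    - [[0,0,0],[0.005,0.065,-0.003],0.26]
    - [[0,0,0],[0.006,0.08,-0.003],0.26]
    - [[0,0,0],[0.007,0.095,-0.003],0.26]
    - [[0,0,0],[0.008,0.11,-0.003],0.26]
    - [[0,0,0],[0.01,0.125,-0.003],0.26]
    - [[0,0,0],[0.011,0.14,-0.003],0.26]
    - [[0,0,0],[0.012,0.155,-0.003],0.26]
    - [[0,0,0],[0.013,0.17,-0.003],0.26]
    - [[0,0,0],[0.014,0.185,-0.002],0.26]
    - [[0,0,0],[0.016,0.2,-0.002],0.26]
    - [[0,0,0],[0.017,0.215,-0.002],0.26]
    - [[0,0,0],[0.018,0.23,-0.002],0.26]
    - [[0,0,0],[0.019,0.245,-0.002],0.26]
    - [[0,0,0],[0.02,0.26,-0.002],0.26]
    - [[0,0,0],[0.021,0.27,-0.002],0.26]
    - [[0,0,0],[0.021,0.275,-0.002],0.26]

```text
t: 4.8
position: [0.5624, 0.2394, 0.0926]
ee_rot: [180.0, -0.0, 90.0]
contact_force: [0.2, -0.7, -0.2]
grip_width: 0.258
```

```bash
python3 - <<'E'
from h import *
b=cam('scene')
cv2.imwrite('pics/s2.png',cv2.resize(cv2.cvtColor(b['img'],cv2.COLOR_RGB2BGR)[120:310,80:400],None,fx=2.5,fy=2.5))
cam('wrist','w2.png');s=bot.read_state();print(s['position'],s['contact_force'])
E
```

```text
[0.56224349 0.23884906 0.09262817] [ 0.56664262  0.04422463 -0.05063647]
```

View pics/s2.png

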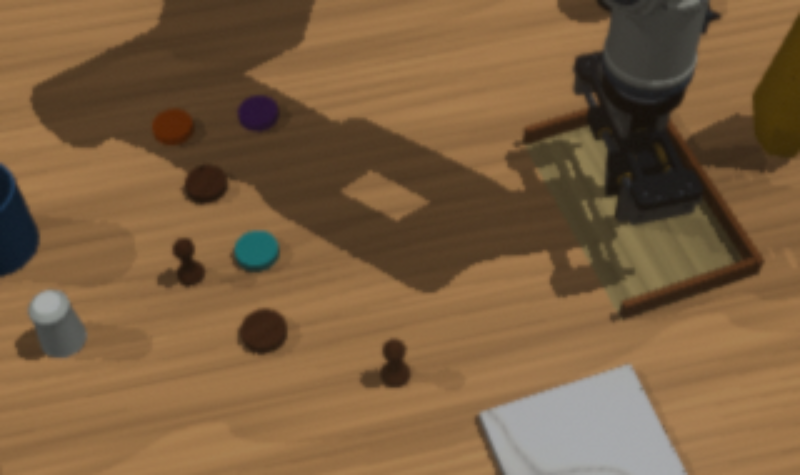

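View pics/w2.png

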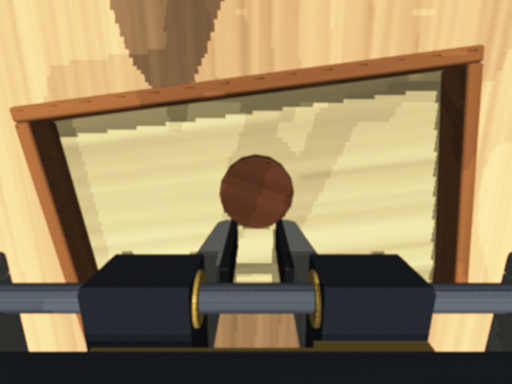

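Piece 1 lies flat in the tray at wrist (256,191). Back off, lift, and move behind the piece at (0.626,-0.139).

Emit:
arm_command:
  steps:
    - [[0,0,0],[0,-0.02,0],0.26]
    - [[0,0,0],[0,-0.03,0.04],0.26]
    - [[0,0,0],[0,-0.04,0.08],0.26]
    - [[0,0,0],[0.01,-0.08,0.1],0.26]
    - [[0,0,0],[0.02,-0.12,0.1],0.26]
    - [[0,0,0],[0.03,-0.165,0.1],0.26]
    - [[0,0,0],[0.035,-0.21,0.1],0.26]
    - [[0,0,0],[0.04,-0.255,0.1],0.26]
    - [[0,0,0],[0.045,-0.3,0.1],0.26]
    - [[0,0,0],[0.05,-0.345,0.1],0.26]
    - [[0,0,0],[0.06,-0.39,0.1],0.26]
    - [[0,0,0],[0.064,-0.425,0.1],0.26]
    - [[0,0,0],[0.064,-0.425,0.1],0.26]
    - [[0,0,0],[0.064,-0.425,0.06],0.26]
    - [[0,0,0],[0.064,-0.425,0.03],0.26]
    - [[0,0,0],[0.064,-0.425,0.01],0.26]
    - [[0,0,0],[0.064,-0.425,0.001],0.26]
    - [[0,0,0],[0.064,-0.425,0.001],0.26]
    - [[0,0,0],[0.064,-0.425,0.001],0.26]

```text
t: 6.8
position: [0.6267, -0.1867, 0.0945]
ee_rot: [180.0, 0.0, 90.0]
contact_force: [0.5, 1.1, -0.0]
grip_width: 0.262
```

```bash
python3 - <<'E'
from h import *
b=cam('scene')
cv2.imwrite('pics/s3.png',cv2.resize(cv2.cvtColor(b['img'],cv2.COLOR_RGB2BGR)[120:310,80:400],None,fx=2.5,fy=2.5))
cam('wrist','w3.png');s=bot.read_state();print(s['position'],s['contact_force'])
E
```

```text
[ 0.62708881 -0.18684777  0.09509903] [0.26155595 0.4581039  0.25084339]
```

View pics/s3.png

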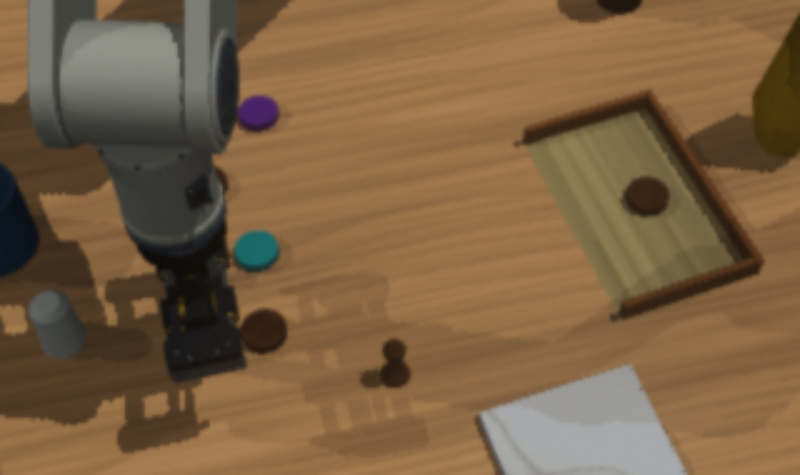

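View pics/w3.png

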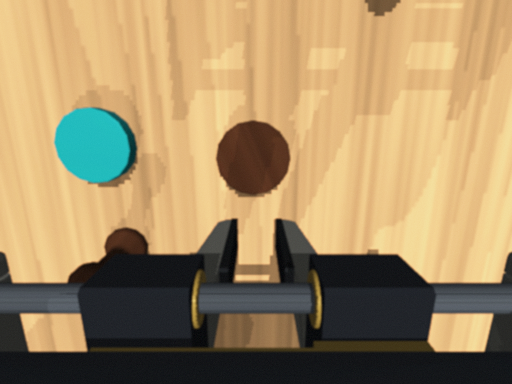

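Piece 1 is alone inside the tray and dark piece 2 is at wrist (253,158), centred ahead of the fingers. Push it straight along +y.

Emit:
arm_command:
  steps:
    - [[0,0,0],[0,0.01,-0.001],0.26]
    - [[0,0,0],[0,0.02,-0.001],0.26]
    - [[0,0,0],[0,0.035,-0.001],0.26]
    - [[0,0,0],[0,0.05,-0.001],0.26]
    - [[0,0,0],[0,0.065,-0.001],0.26]
    - [[0,0,0],[0,0.08,-0.001],0.26]
    - [[0,0,0],[0,0.095,-0.001],0.26]
    - [[0,0,0],[0.001,0.11,-0.001],0.26]
    - [[0,0,0],[0.001,0.125,-0.001],0.26]
    - [[0,0,0],[0.001,0.14,-0.001],0.26]
    - [[0,0,0],[0.001,0.155,-0.001],0.26]
    - [[0,0,0],[0.001,0.17,-0.001],0.26]
    - [[0,0,0],[0.002,0.185,-0.001],0.26]
    - [[0,0,0],[0.002,0.2,-0.001],0.26]
    - [[0,0,0],[0.002,0.215,-0.001],0.26]
    - [[0,0,0],[0.002,0.23,-0.001],0.26]
    - [[0,0,0],[0.002,0.245,0],0.26]
    - [[0,0,0],[0.002,0.26,0],0.26]
    - [[0,0,0],[0.002,0.275,0],0.26]
    - [[0,0,0],[0.002,0.285,0],0.26]

```text
t: 8.9
position: [0.6283, 0.0997, 0.0937]
ee_rot: [180.0, -0.0, 90.0]
contact_force: [0.2, -0.5, -0.5]
grip_width: 0.262
```

Emit:
arm_command:
  steps:
    - [[0,0,0],[0,0.01,0],0.26]
    - [[0,0,0],[0,0.025,0],0.26]
    - [[0,0,0],[0,0.04,0],0.26]
    - [[0,0,0],[0,0.055,0],0.26]
    - [[0,0,0],[0.001,0.07,0],0.26]
    - [[0,0,0],[0.001,0.085,0],0.26]
    - [[0,0,0],[0.001,0.1,0],0.26]
    - [[0,0,0],[0.001,0.115,0],0.26]
    - [[0,0,0],[0.001,0.13,0],0.26]
    - [[0,0,0],[0.001,0.14,0],0.26]
    - [[0,0,0],[0.001,0.145,0],0.26]
    - [[0,0,0],[0.001,0.145,0],0.26]

```text
t: 10.1
position: [0.6292, 0.2439, 0.0936]
ee_rot: [180.0, 0.0, 90.0]
contact_force: [0.2, -1.2, 0.7]
grip_width: 0.264
```

```bash
python3 - <<'E'
from h import *
b=cam('scene')
cv2.imwrite('pics/s4.png',cv2.resize(cv2.cvtColor(b['img'],cv2.COLOR_RGB2BGR)[120:310,80:400],None,fx=2.5,fy=2.5))
cam('wrist','w4.png');s=bot.read_state();print(s['position'],s['contact_force'])
E
```

```text
[0.62922621 0.24293114 0.0936161 ] [ 0.35269336 -0.52665847  0.01733808]
```

View pics/s4.png

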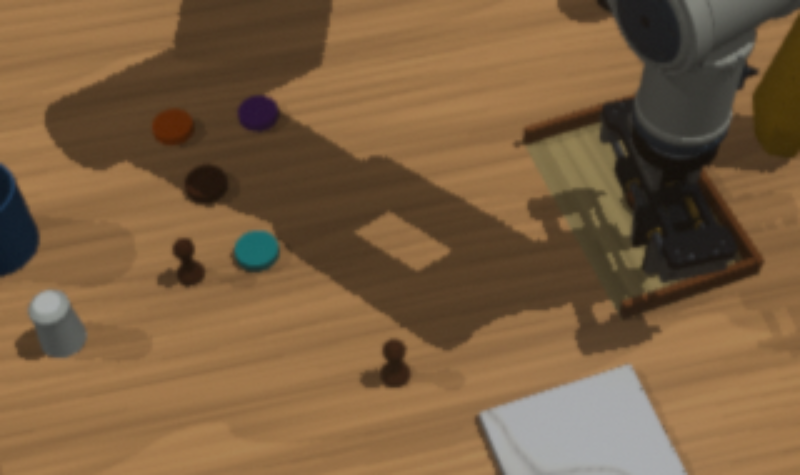

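View pics/w4.png

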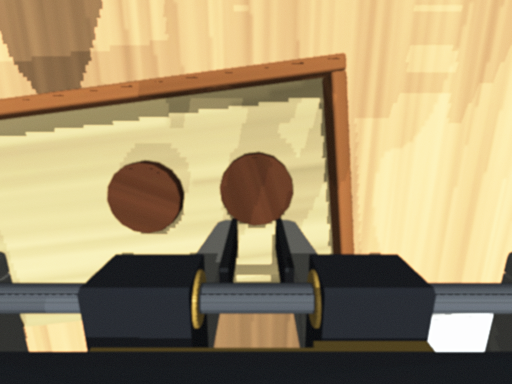

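Piece 2 at wrist (257,188) and piece 1 at (145,197) are both inside. On to piece 3.

Emit:
arm_command:
  steps:
    - [[0,0,0],[0,-0.02,0],0.26]
    - [[0,0,0],[0,-0.03,0.04],0.26]
    - [[0,0,0],[0,-0.04,0.08],0.26]
    - [[0,0,0],[-0.015,-0.08,0.1],0.26]
    - [[0,0,0],[-0.03,-0.12,0.1],0.26]
    - [[0,0,0],[-0.05,-0.16,0.1],0.26]
    - [[0,0,0],[-0.07,-0.2,0.1],0.26]
    - [[0,0,0],[-0.09,-0.24,0.1],0.26]
    - [[0,0,0],[-0.11,-0.28,0.1],0.26]
    - [[0,0,0],[-0.13,-0.32,0.1],0.26]
    - [[0,0,0],[-0.15,-0.36,0.1],0.26]
    - [[0,0,0],[-0.17,-0.4,0.1],0.26]
    - [[0,0,0],[-0.185,-0.44,0.1],0.26]
    - [[0,0,0],[-0.193,-0.46,0.1],0.26]
    - [[0,0,0],[-0.193,-0.46,0.1],0.26]
    - [[0,0,0],[-0.193,-0.46,0.06],0.26]
    - [[0,0,0],[-0.193,-0.46,0.03],0.26]
    - [[0,0,0],[-0.193,-0.46,0.01],0.26]
    - [[0,0,0],[-0.193,-0.46,0],0.26]
    - [[0,0,0],[-0.193,-0.46,0],0.26]

```text
t: 12.2
position: [0.4356, -0.2162, 0.0928]
ee_rot: [-179.9, -0.1, 90.0]
contact_force: [-0.3, -0.8, 0.2]
grip_width: 0.26
```

```bash
python3 - <<'E'
from h import *
b=cam('scene')
cv2.imwrite('pics/s5.png',cv2.resize(cv2.cvtColor(b['img'],cv2.COLOR_RGB2BGR)[120:310,80:400],None,fx=2.5,fy=2.5))
cam('wrist','w5.png');s=bot.read_state();print(s['position'],s['contact_force'])
E
```

```text
[ 0.43659643 -0.21672014  0.09424758] [0.01949449 0.39346645 0.13929785]
```

View pics/s5.png

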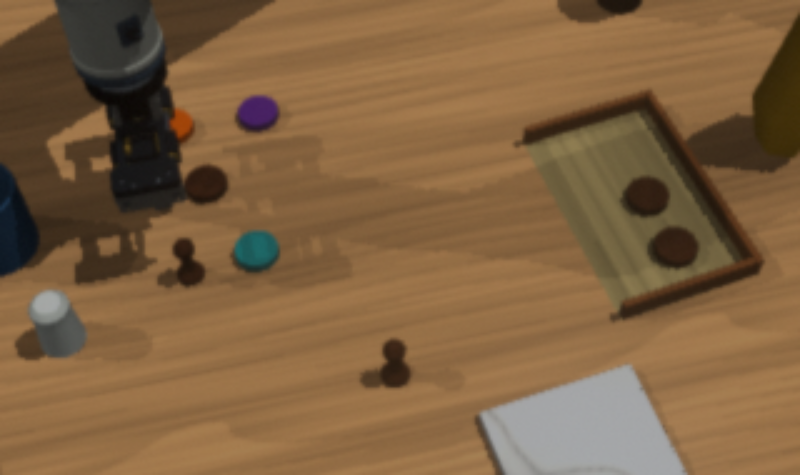

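View pics/w5.png

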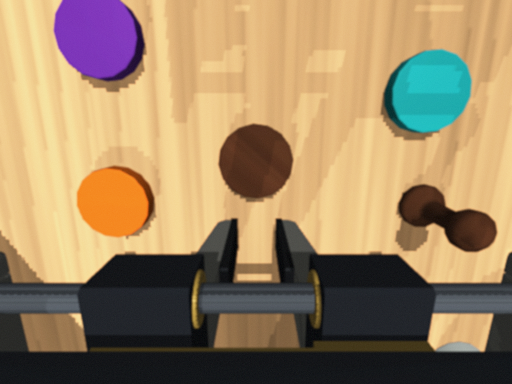

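Both are still in the tray, and dark piece 3 is at wrist (256,161), centred ahead. Push it, finishing the sideways shift before the mouth so it clears the near wall end.

Emit:
arm_command:
  steps:
    - [[0,0,0],[0,0.01,0],0.26]
    - [[0,0,0],[0,0.02,0],0.26]
    - [[0,0,0],[0.002,0.035,0],0.26]
    - [[0,0,0],[0.005,0.05,0],0.26]
    - [[0,0,0],[0.008,0.065,0],0.26]
    - [[0,0,0],[0.011,0.08,0],0.26]
    - [[0,0,0],[0.014,0.095,0],0.26]
    - [[0,0,0],[0.018,0.11,0],0.26]
    - [[0,0,0],[0.022,0.125,0],0.26]
    - [[0,0,0],[0.026,0.14,0],0.26]
    - [[0,0,0],[0.03,0.155,0],0.26]
    - [[0,0,0],[0.034,0.17,0],0.26]
    - [[0,0,0],[0.038,0.185,0],0.26]
    - [[0,0,0],[0.042,0.2,0],0.26]
    - [[0,0,0],[0.046,0.215,0],0.26]
    - [[0,0,0],[0.05,0.23,0],0.26]
    - [[0,0,0],[0.054,0.245,0],0.26]
    - [[0,0,0],[0.057,0.26,0],0.26]
    - [[0,0,0],[0.06,0.275,0],0.26]
    - [[0,0,0],[0.061,0.285,0],0.26]

```text
t: 14.3
position: [0.4976, 0.0697, 0.094]
ee_rot: [180.0, -0.0, 90.0]
contact_force: [0.4, -0.4, -0.1]
grip_width: 0.259
```

```bash
python3 - <<'E'
from h import *
cam('wrist','w6.png');s=bot.read_state();print(s['position'],s['contact_force'])
E
```

```text
[0.49764953 0.07040696 0.09392625] [ 0.229521    1.54828264 -0.3816978 ]
```

View pics/w6.png

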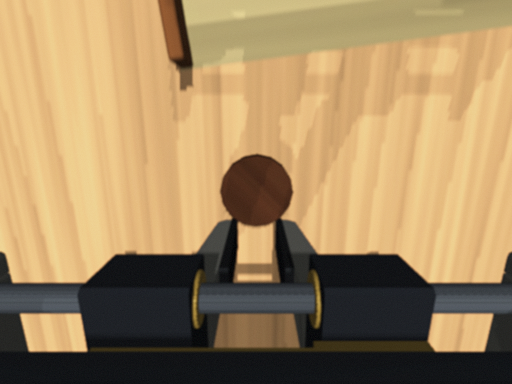

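The disc at (256,190) is cradled, and the wall end at (182,66) is clear on the left. Continue straight in.

Emit:
arm_command:
  steps:
    - [[0,0,0],[0,0.01,0],0.26]
    - [[0,0,0],[0,0.025,0],0.26]
    - [[0,0,0],[0,0.04,0],0.26]
    - [[0,0,0],[0,0.055,0],0.26]
    - [[0,0,0],[0,0.07,0],0.26]
    - [[0,0,0],[0,0.085,0],0.26]
    - [[0,0,0],[0,0.1,0],0.26]
    - [[0,0,0],[-0.001,0.115,0],0.26]
    - [[0,0,0],[-0.002,0.13,0],0.26]
    - [[0,0,0],[-0.003,0.145,0],0.26]
    - [[0,0,0],[-0.004,0.155,0],0.26]
    - [[0,0,0],[-0.004,0.162,0],0.26]
    - [[0,0,0],[-0.004,0.162,0],0.26]

```text
t: 15.65
position: [0.4933, 0.2311, 0.0937]
ee_rot: [180.0, -0.0, 90.0]
contact_force: [0.8, 0.2, 0.1]
grip_width: 0.26
```

Emit:
arm_command:
  steps:
    - [[0,0,0],[0,-0.02,0],0.26]
    - [[0,0,0],[0,-0.03,0.04],0.26]
    - [[0,0,0],[0,-0.04,0.08],0.26]
    - [[0,0,0],[-0.03,-0.07,0.12],0.26]
    - [[0,0,0],[-0.06,-0.1,0.16],0.26]
    - [[0,0,0],[-0.09,-0.12,0.2],0.26]
    - [[0,0,0],[-0.12,-0.15,0.2],0.26]
    - [[0,0,0],[-0.15,-0.18,0.2],0.26]
    - [[0,0,0],[-0.15,-0.18,0.2],0.26]
    - [[0,0,0],[-0.15,-0.18,0.2],0.26]

```text
t: 16.65
position: [0.343, 0.0495, 0.2941]
ee_rot: [179.9, -0.0, 89.9]
contact_force: [0.5, -0.0, 0.2]
grip_width: 0.262
```

```bash
python3 - <<'E'
from ov import *
c=cam('top');b=cv2.cvtColor(c['img'],cv2.COLOR_RGB2BGR)
cv2.imwrite('pics/t7.png',cv2.resize(b[110:290,140:460],None,fx=2.5,fy=2.5,interpolation=cv2.INTER_CUBIC))
f=tray_pts(.563,.254,np.radians(95.7));x0,y0=135,130
A=cv2.resize(b[y0:245,x0:225],None,fx=5,fy=5,interpolation=cv2.INTER_CUBIC);overlay(c,A,f,x0,y0,5)
cv2.imwrite('pics/t7tray.png',A)
d=cam('scene');e=cv2.cvtColor(d['img'],cv2.COLOR_RGB2BGR)
cv2.imwrite('pics/s7.png',cv2.resize(e[120:310,80:400],None,fx=2.5,fy=2.5))
g=c['img'].max(axis=2);m=(g<90).astype(np.uint8)
n,l,st,ce=cv2.connectedComponentsWithStats(m)
th=np.radians(95.7);a=np.array([np.cos(th),np.sin(th)]);r=np.array([-a[1],a[0]])
for i in range(1,n):
    if 60<st[i,4]<1500 and 130<ce[i,0]<460 and 100<ce[i,1]<300:
        p=p2w(c,*ce[i],0.01);q=p[:2]-[.563,.254];print(ce[i].round(1),st[i,4],p.round(4),'tray',round(q@a,4),round(q@r,4))
s=bot.read_state();print(s['t'],s['position'],s['contact_force'])
E
```

```text
[282.9 136.5] 100 [ 0.6994 -0.0282  0.01  ] tray -0.2944 -0.1077
[160.8 184.5] 666 [0.5666 0.2986 0.01  ] tray 0.044 -0.0081
[171.9 162. ] 227 [0.6283 0.2711 0.01  ] tray 0.0106 -0.0667
[173.  186.4] 229 [0.5613 0.2661 0.01  ] tray 0.0122 0.0005
[348.7 193.2] 104 [ 0.5418 -0.202   0.01  ] tray -0.4516 0.0664
[174.9 212.2] 232 [0.4921 0.2587 0.01  ] tray 0.0117 0.0701
[310.5 264.7] 373 [ 0.3545 -0.0954  0.01  ] tray -0.3269 0.2422
[339.7 266.1] 61 [ 0.3505 -0.1709  0.01  ] tray -0.4017 0.2537
16.75 [0.34412269 0.05040423 0.29389243] [-0.35076147  0.11291303  0.24523256]
```

View pics/t7.png

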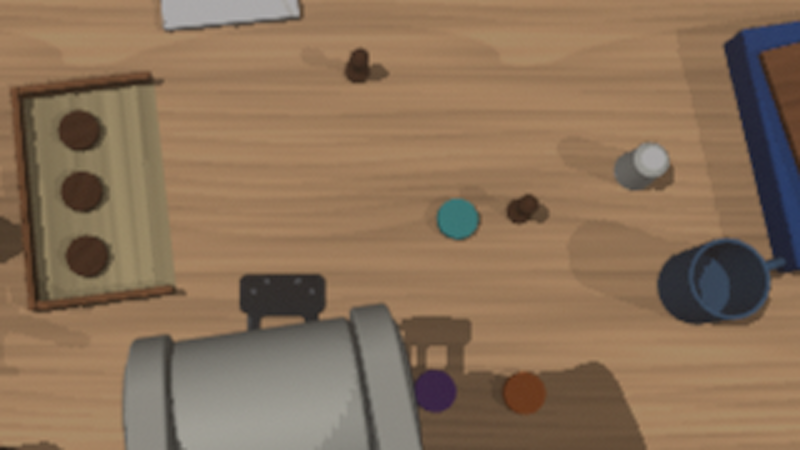

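View pics/t7tray.png

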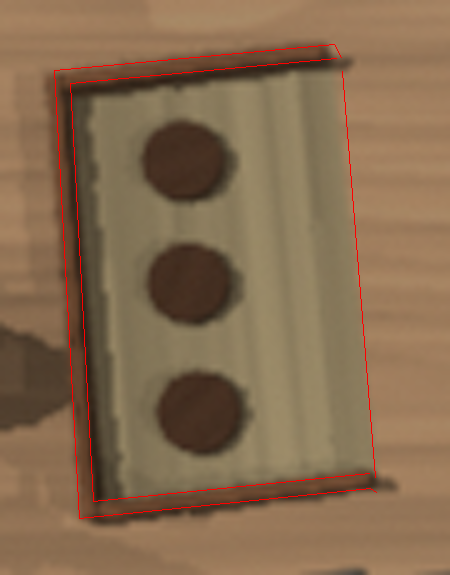

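View pics/s7.png

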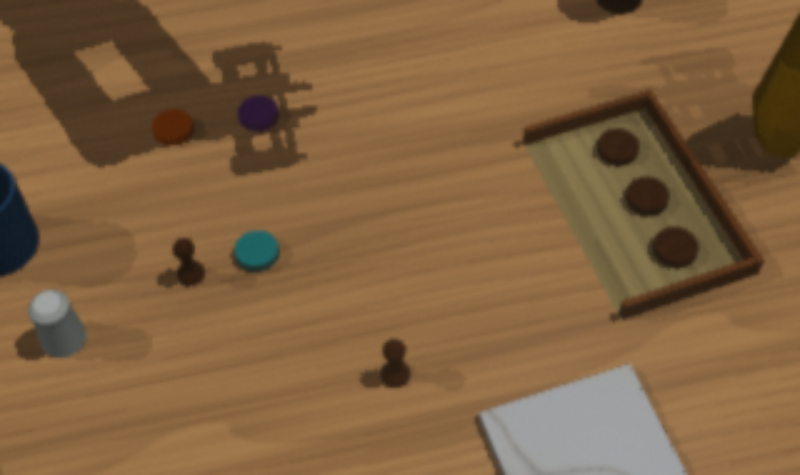

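The pictures show all three discs flat on the tray floor beyond the ramp, at top-crop (80,130), (82,192) and (88,256). The pawns, shaker, mug, vase and decoys are unmoved, and the arm is clear of everything. Handing in.

```bash
python3 -c "
from plant import bot
print(bot.sign_off())"
```

```text
the job is handed in; nothing more can be done
None
```

All three dark wooden pieces now lie flat and wholly inside the tray. I swept them in with the fingertips, nearest the mouth first, and handed the job in at about 17 s.

- **Pieces:** in the last pictures their centres are about 11 to 12 mm past the tray's middle, so well beyond the sloped front. Sideways they sit at about -67, 0 and +70 mm, clear of the walls.
- **Everything else:** the pawns, shaker, mug, vase and the coloured look-alikes stand where they were, and the arm was clear and touching nothing. The recorded wrist forces stayed below about 2 N.
- **Checks:** no check failed. My first estimate of the tray's position was about 4 mm off and I corrected it before pushing.

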